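# Locate a motor bracket in a drilling fixture

## Robot

A 6-joint arm with a two-finger parallel gripper is mounted at the origin on the work surface. World frame = base frame: x ahead of the robot, y to its left, z up, the work surface at z = 0. Lengths are in m, angles in degrees, forces in N, time in s.
With the tool pointing down it reaches from about 0.4 to 0.825 m from the base axis. Payload 7 kg.
Tool frame: the origin (TCP) lies on the centre line of the jaws, within the pads' length; the fingertips stand 19 mm ahead of it and the grasp point (between the pads) is the TCP (r.tip_extent is the distance from the TCP to the fingertips, in m); z points along the fingers, y is the line along which they close (so a half turn about z gives the same grasp; the last joint's range is limited). The gripper opens to 88 mm and grips with 3 to 60 N. Pads are 19 mm wide; open, the fingers measure 130 mm over their backs; the gripper's body (78 mm by 193 mm) begins 47 mm behind the grasp point.
Start: joints at [80.564, 20.546, 0.682, 0, -70.136, -16.507], TCP at [0.295, 0.607, 0.224] pointing down, gripper open.
Joint ranges: [-176.03, 176.03], [-82.01, 121.73], [-58.28, 71.71], [-173.87, 95.51], [-174.79, -0.11], [-173.66, 173.66]. Speed limits (degrees/s): [136.94, 136.94, 172.46, 180, 180, 180].

## Interface

Orientations are given as [roll, pitch, yaw] about the fixed x, y, z axes, in that order (R = Rz(yaw) Ry(pitch) Rx(roll)).
In Python, from plant import r gives the robot as it stands. The module is installed in compiled form; this text tells all that it offers.
- The arm moves only by the tool jog_arm, never from a script. Its argument "deltas" is a list that holds one entry, the list of rows, each a list of 5 numbers: the opening, from -1 (shut) to 1 (fully open), then the shift along the world's x, y, z in cm, then the turn about the world's z in rad. In form: [[[claw, dx, dy, dz, turn], ...]]. A call has 1 to 8 rows; each row shifts and turns the commanded pose from where the row before left it; what a row does not reach is not made up. A row lasts 1/8 s, in which the tool goes at most 62.5 mm and 10.7 degrees, less where a joint would pass 70% of its speed; a pose out of reach is approached as far as the arm can. A call with a gripper value outside its range is refused whole. The fingers move at their own pace and stop on an object; "force" is the grip in N (left out, the last holds). Time passes only in rows, so rows that do not move let the fingers close. It gives the time, the measured TCP pose, the force, the opening and the grip force at its end, in the units of the state.
- r.get_state(): the state, without advancing time (a new reading comes with each control period).
- r.capture(name): name is "scene" or "top"; returns the picture (480x640x3 uint8, blue, green, red); there is no depth.
- r.camera_info(name): a dict with "fx", "fy", "cx", "cy" (pixels), "k1" (the pictures are not rectified: a ray, as slopes to the right and down, at radius r is drawn at 1 + k1 r^2 times it, then the intrinsics apply), "view" (4x4, takes a point from world to camera coordinates). Camera axes: x right, y up, looking along -z (the intrinsics and any distortion apply to the point x, -y, -z); pixel columns grow to the right and rows downward; lengths in m; the calibration is good to about 2 mm. A picture is of the moment at which its call begins. camera_info takes no time and is no camera call.
- r.close_job(): hands the job in; it is judged then, once.
The state is a dict: "time_s": time; "joints": joint angles; "qd": joint speeds; "joint_torque": joint torques, N m; "tcp_pos": TCP position; "eef_rot": TCP orientation; "contact_force": force on the tool from outside, world axes, zero at the start; "moment": the same for the moment, N m; "gripper_width": finger opening in m; "gripper_force": force on a finger pad.
Only numpy, scipy, OpenCV 4.12 (cv2) and the standard library are available. Lean on these libraries where they do the work, as an engineer would, in place of code of your own. Each camera call takes 0.05 s, during which the arm holds its last target. There are 200 camera calls.

## Task

Lay the aluminium motor bracket flat on the bed of the steel drilling fixture, at first clear of its two dowel pins and end stop. Then push it home gently, by feel: its long edge squarely against both dowel pins until it bears on both, then along them until its short edge bears on the end stop. Leave it flat and touching all three, and do not hammer or force it or disturb the other things on the bench.

Things in the scene. Friction and masses are not known exactly. Their poses are not given: they have to be found in the camera images.
- bracket: Loose cast aluminium motor bracket, 0.3 to 0.55 kg: plate 84 (its x) by 130 (its y) by 12 mm with a round boss of 36 mm diameter rising 30 mm from its middle (top 42 mm above the underside; its low ribs are not solid). Starts flat, under 1 rad off square to the fixture. Origin: centre of the underside, z up. Either way round is right. On the fixture it slides at 0.5 to 1.5 N, more if pressed down.
- fixture: Fixed steel fixture, oiled. Origin: at bench level, under the centre of a fully seated bracket. Flat bed, top 18 mm up, x -85 to +65, y -93 to +107 mm. Push the bracket to the fixture's +x against the two pins (130 mm edge then at x +42) and to its -y against the stop (84 mm edge at y -65). All rigid: 10 to 12 N at the tool seats it; over 12 N on a pin or 15 N on the stop is forcing.
- pin_a: Rigid steel dowel pin on the fixture, 14 mm diameter, 22 mm tall, at fixture x +49, y +40 mm. Origin at its foot on the bed. The two pins share the load when the oppopoint long edge is pushed about midway between them, without dragging it down or sideways; a bracket dragged so can jam on one pin.
- pin_b: Rigid steel dowel pin on the fixture, 14 mm diameter, 22 mm tall, at fixture x +49, y -40 mm. Origin at its foot on the bed.
- stop: Rigid steel end stop block on the fixture, 36 by 20 by 22 mm (x, y, z), at fixture x 0, y -75 mm, its working face (towards +y) at y -65 mm. Origin at the centre of its foot on the bed.
- stator: Bystander: motor stator, a dark ring of 100 mm diameter, 49 mm tall, with copper windings. Origin under its centre.
- fan: Bystander: three-bladed fan wheel lying flat, about 140 mm across, hub 44 mm wide and 30 mm tall. Origin under the hub.
- screwdriver: Bystander: screwdriver lying between the bracket's and the fixture's places, pointing away from the robot, below 35 mm high. Origin on the tool's underside near its middle.
- capacitor: Bystander: upright aluminium can, 50 mm diameter, 90 mm tall. Origin under its centre.
- jar: Bystander: grease jar with a lid, 64 mm diameter, 75 mm tall. Origin under its centre.
- bearing: Bystander: ball bearing ring, 40 mm diameter, 14 mm tall, flat on the bench. Origin under its centre.
- tin: Bystander: open steel tin, 80 mm diameter, 50 mm tall. Origin under its centre.
- carton: Bystander: small cardboard carton, 90 by 70 by 60 mm. Origin under its centre.
Mind the look-alikes: they are no part of the job. Leave any blue look-alike of the bracket alone.

How it is judged (in metres and radians):
On the way, in this order (a step that is already met when the one before it is completed fails the run):
1. the bracket lies flat on the fixture's bed, still clear of the pins and the stop (z of bracket in the frame of fixture between 0.0165 and 0.0195 m and angle between bracket's own z axis and vertical below 0.03 rad and x of bracket in the frame of fixture between -0.06 and -0.001 m and y of bracket in the frame of fixture between 0.001 and 0.07 m), for 0.1 s.
2. the bracket bears on both dowel pins at once (more than 2 N on each) (z of bracket in the frame of fixture between 0.0165 and 0.0195 m and angle between bracket's own z axis and vertical below 0.03 rad and contact force between bracket and pin_a above 2 N and contact force between bracket and pin_b above 2 N), for 0.1 s.
3. the bracket bears on the end stop (more than 4 N), its long edge still within 2.5 mm of the pins (z of bracket in the frame of fixture between 0.0165 and 0.0195 m and angle between bracket's own z axis and vertical below 0.03 rad and contact force between bracket and stop above 4 N and x of bracket in the frame of fixture above -0.0025 m), for 0.1 s.
At the end, for the whole second after the job is handed in: The bracket lies flat and still on the bed, its centre within 1.5 mm of the fully seated place along both fixture axes, square to the fixture within 0.02 rad (either way round), so that it touches both pins and the stop (z of bracket in the frame of fixture between 0.0165 and 0.0195 m and angle between bracket's own z axis and vertical below 0.03 rad and x of bracket in the frame of fixture between -0.0015 and 0.0015 m and y of bracket in the frame of fixture between -0.0015 and 0.0015 m and angle between the x axis of bracket and the x axis of fixture, either way round below 0.02 rad and linear speed of bracket below 0.01 m/s).
It fails at once if the bracket is forced with more than 12 N on a pin or 15 N on the stop (contact force between bracket and pin_a above 12 N or contact force between bracket and pin_b above 12 N or contact force between bracket and stop above 15 N).
It fails at once if any of the other things on the bench is shifted by more than 25 mm (distance of any of stator, fan, screwdriver, capacitor, jar, bearing, tin, carton from where it was at the start of the episode above 0.025 m).
It also fails if it takes over 67 s, if anything falls off the work surface, if the arm or the gripper's body presses on something with over 40 N, if the wrist force passes 120 N, or if a joint passes its speed limit or range.

## Working session

There is one attempt and no reset: what is moved stays moved. The work goes in short steps, Python scripts to look and compute and a tool call to move; the robot and the scene stay as the last step left them, time stands still between calls to the robot, and variables do not carry over. Pictures are saved under pics/ and viewed, at most 10 in all, crops included, and the job is handed in when it is done.

Besides the shell and the picture viewer there is one more tool, called after "Call:" by a JSON object that holds its "name" and its "arguments". jog_arm: Moves the arm, as the interface text tells. Its arguments: {"type":"object","properties":{"deltas":{"type":"array"},"force":{"type":"number"}},"required":["deltas"]}

```bash
mkdir -p pics
cat > h.py <<'E'
import numpy as np,cv2
from plant import r
def ray(name,uv):
    c=r.camera_info(name);V=np.array(c["view"])
    p=np.array([(uv[0]-c["cx"])/c["fx"],(uv[1]-c["cy"])/c["fy"]]);q=p.copy()
    for _ in range(20): q=p/(1+c["k1"]*(q@q))
    d=V[:3,:3].T@np.array([q[0],-q[1],-1]);o=-V[:3,:3].T@V[:3,3]
    return o,d
def at(name,uv,z):
    o,d=ray(name,uv);return o+d*(z-o[2])/d[2]
def proj(name,P):
    c=r.camera_info(name);V=np.array(c["view"]);p=V[:3,:3]@np.array(P)+V[:3,3]
    q=np.array([p[0],-p[1]])/-p[2];q=q*(1+c["k1"]*(q@q));return np.array([q[0]*c["fx"]+c["cx"],q[1]*c["fy"]+c["cy"]])
E
python3 - <<'E'
from h import *
for n in("top","scene"):
    cv2.imwrite(f"pics/{n}0.png",r.capture(n));o,_=ray(n,(320,240));print(n,o.round(3),at(n,(320,240),0).round(3))
print(r.get_state())
E
```

```text
top [0.443 0.019 1.471] [ 0.636 -0.028  0.   ]
scene [ 1.322 -0.281  1.035] [0.527 0.016 0.   ]
{'time_s': 0.1, 'joints': array([ 8.05643555e+01,  2.05895812e+01,  6.38879175e-01, -1.69683430e-02,
       -7.01358197e+01, -1.65088290e+01]), 'qd': array([-0.0121316 , -0.06859128,  0.04780071,  0.12860377, -0.0479845 ,
        0.00479709]), 'joint_torque': array([-2.13474130e-03, -5.84162092e+01,  2.93751240e+01,  7.01535031e+00,
        1.01768947e-02, -5.56643772e-05]), 'tcp_pos': array([0.29512843, 0.60657302, 0.2233923 ]), 'eef_rot': array([ 1.79912512e+02, -9.29399648e-03, -2.59502441e+01]), 'contact_force': array([ 0.43466058, -0.20961935, -0.50206574]), 'moment': array([ 0.0173245 , -0.03191901, -0.00053379]), 'gripper_force': 0.0, 'gripper_width': 0.08774857329011146}
```

View pics/top0.png

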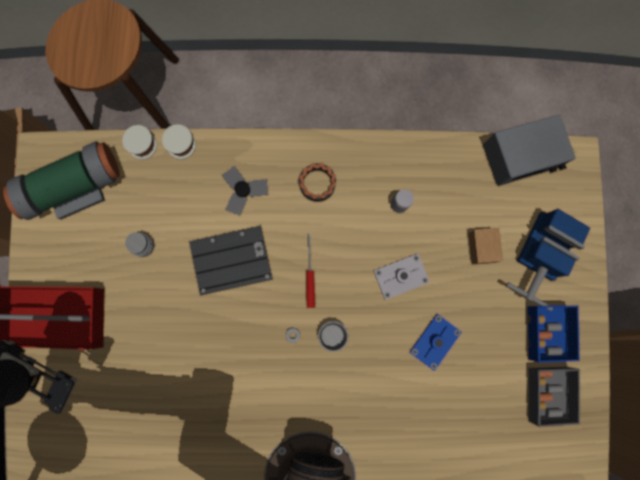

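View pics/scene0.png

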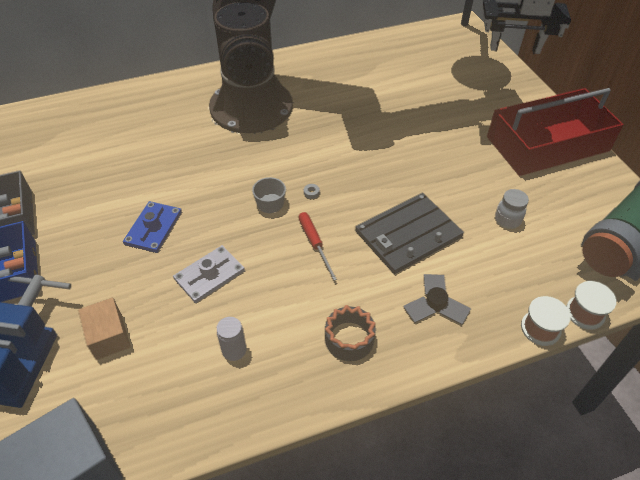

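Candidates: the grey-aluminium plate with boss at top (402,276) / scene (209,273), and the blue plate at top (436,341) / scene (152,226). The grey one fits "aluminium"; the blue one is the look-alike. The fixture is the dark plate at top (231,260). I'll confirm this in an enlarged crop.

Run:
```python
from h import *
t=cv2.imread("pics/top0.png");s=cv2.imread("pics/scene0.png")
def crop(i,x,y,w,h,k): return cv2.resize(cv2.convertScaleAbs(i[y:y+h,x:x+w],alpha=1.5,beta=15),None,fx=k,fy=k,interpolation=cv2.INTER_CUBIC)
A=np.hstack([crop(t,182,217,100,75,4),crop(t,362,239,100,75,4)])
B=np.hstack([crop(s,350,188,120,90,400/120),crop(s,150,235,120,90,400/120)])
o=np.vstack([A,B]);print(o.shape);cv2.imwrite("pics/crop1.png",o)
```

```text
(600, 800, 3)
```

View pics/crop1.png

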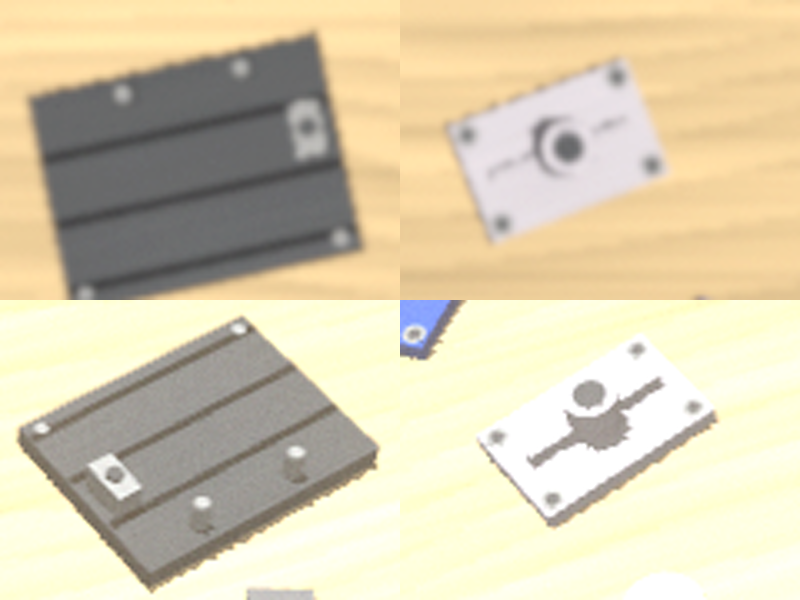

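The crop confirms the bracket: bare aluminium plate with boss, top corners at crop (446,125), (624,58), (667,172), (493,243). The fixture's pins point to world +x at crop (123,93) and (240,67), with the stop towards world -y at (308,128). Next I fit both poses with both cameras.

```bash
cat > fit.py <<'E'
from h import *
from scipy.optimize import least_squares
T=lambda x,y,ox=182,oy=217:("top",(ox+(x+.5)/4-.5,oy+(y+.5)/4-.5))
S=lambda x,y,ox=350,oy=188:("scene",(ox+(x+.5)*.3-.5,oy+(y+.5)*.3-.5))
def fit(obs,z0,show=True):
    f=lambda p:np.concatenate([proj(n,[p[0]+np.cos(p[2])*a[0]-np.sin(p[2])*a[1],p[1]+np.sin(p[2])*a[0]+np.cos(p[2])*a[1],a[2]+z0])-uv for (n,uv),a in obs])
    s=least_squares(f,[.6,0,0.2],loss="soft_l1");
    if show: print(s.x.round(4),np.degrees(s.x[2]).round(2));print(f(s.x).reshape(-1,2).round(1).tolist())
    return s.x
E
python3 - <<'E'
from fit import *
o=[(T(32,97),(.065,.107,.018)),(T(316,35),(.065,-.093,.018)),(T(361,247),(-.085,-.093,.018)),(T(123,93),(.049,.04,.04)),(T(240,67),(.049,-.04,.04)),(T(308,128),(0,-.075,.04)),
(S(20,130),(-.085,-.093,.018)),(S(150,273),(.065,-.093,.018)),(S(377,147),(.065,.107,.018)),(S(242,18),(-.085,.107,.018)),(S(203,202),(.049,-.04,.04)),(S(297,152),(.049,.04,.04))]
print("fixture");F=fit(o,0); fit(o[:6],0);fit(o[6:],0)
B=lambda x,y:T(x,y,362,239)
C=lambda x,y:S(x,y,150,235)
o=[(B(46,125),(.042,.065,.012)),(B(224,58),(.042,-.065,.012)),(B(267,172),(-.042,-.065,.012)),(B(93,243),(-.042,.065,.012)),
(C(78,140),(-.042,-.065,.012)),(C(242,35),(-.042,.065,.012)),(C(317,112),(.042,.065,.012)),(C(151,220),(.042,-.065,.012)),(B(168,148),(0,0,.042)),(C(190,95),(0,0,.042))]
print("bracket");fit(o,0);fit(o[:4],0)
for n,uv,z in[("carton",(487,245),.06),("blue",(436,341),.01),("cap",(403,200),.09),("jar",(139,243),.075),("tin",(332,335),.05),("stator",(317,182),.049),("screwtip",(309,236),.01),("screwhandle",(310,304),.03),("fan",(243,188),.03),("bearing",(293,334),.014)]:print(n,at("top",uv,z).round(3))
E
```

```text
fixture
[0.5908 0.2086 0.2252] 12.9
[[-1.8, -0.0], [-0.2, -0.8], [0.5, 0.7], [-0.4, 0.2], [-0.1, 0.1], [-0.3, -0.1], [-1.2, -0.5], [-0.3, 0.8], [1.2, 0.3], [-0.1, -0.9], [-0.3, 0.5], [-0.4, 0.3]]
[0.591  0.208  0.2211] 12.67
[[-1.4, -0.2], [0.2, -0.7], [0.7, 0.8], [-0.1, 0.1], [0.2, 0.1], [-0.0, -0.0]]
[0.5905 0.2093 0.2282] 13.08
[[-1.0, -0.6], [0.1, 0.7], [1.3, 0.0], [-0.1, -1.1], [-0.0, 0.3], [-0.1, 0.1]]
bracket
[ 0.5383 -0.2453  0.3713] 21.28
[[-0.4, 0.2], [-0.6, -0.3], [0.2, 0.1], [-0.6, -0.1], [-0.5, -0.5], [-0.2, 0.1], [-0.3, -0.4], [-0.6, 0.2], [-0.8, -0.4], [0.0, 0.5]]
[ 0.5382 -0.2463  0.3679] 21.08
[[0.0, 0.1], [-0.2, -0.2], [0.5, 0.2], [-0.3, -0.1]]
carton [ 0.618 -0.47   0.06 ]
blue [ 0.363 -0.34   0.01 ]
cap [ 0.73 -0.24  0.09]
jar [0.617 0.444 0.075]
tin [ 0.382 -0.058  0.05 ]
stator [ 0.785 -0.018  0.049]
screwtip [0.646 0.002 0.01 ]
screwhandle [ 0.463 -0.001  0.03 ]
fan [0.772 0.18  0.03 ]
bearing [0.383 0.044 0.014]
```

Fixture at (0.591, 0.2085), yaw 12.8°; bracket at (0.538, -0.246), yaw 21.2°. Both cameras agree. I'm moving above the bracket.

Call:
{"name": "jog_arm", "arguments": {"deltas": [[[1,1.5,-5.3,0,0.05],[1,1.5,-5.3,0,0.05],[1,1.5,-5.3,0,0.05],[1,1.5,-5.3,0,0.05],[1,1.5,-5.3,0,0.05],[1,1.5,-5.3,0,0.05],[1,1.5,-5.3,0,0.05],[1,1.5,-5.3,0,0.05]]], "force": 25}}

```text
time_s: 1.1
tcp_pos: [0.4153, 0.1812, 0.2243]
eef_rot: [-180.0, -0.0, -2.9]
contact_force: [1.2, 0.9, -0.8]
gripper_width: 0.0877
gripper_force: 0.0
```

Call:
{"name": "jog_arm", "arguments": {"deltas": [[[1,1.5,-5.3,-1,0.05],[1,1.5,-5.3,-1,0.05],[1,1.5,-5.3,-1,0.05],[1,1.5,-5.3,-1,0.05],[1,1.5,-5.3,-1,0.05],[1,1.5,-5.3,-1,0.05],[1,1.5,-5.3,-1,0.05],[1,0,0,-1,0]]]}}

```text
time_s: 2.1
tcp_pos: [0.5203, -0.1912, 0.1429]
eef_rot: [-180.0, 0.1, 16.8]
contact_force: [-1.0, 1.5, 0.4]
gripper_width: 0.0878
gripper_force: 0.0
```

Call:
{"name": "jog_arm", "arguments": {"deltas": [[[1,1.8,-5.5,0,0.073],[1,0,0,-3,0],[1,0,0,-3,0],[1,0,0,-2.5,0],[1,0,0,-1.3,0],[1,0,0,-0.8,0],[1,0,0,0,0]]]}}

```text
time_s: 2.98
tcp_pos: [0.5384, -0.2428, 0.0383]
eef_rot: [-180.0, 0.0, 21.2]
contact_force: [0.9, 1.7, -0.3]
gripper_width: 0.0875
gripper_force: 0.0
```

Call:
{"name": "jog_arm", "arguments": {"deltas": [[[-1,0,0,0,0],[-1,0,0,0,0],[-1,0,0,0,0],[-1,0,0,0,0],[-1,0,0,0,0],[-1,0,0,0,0]]]}}

```text
time_s: 3.72
tcp_pos: [0.5385, -0.2433, 0.0383]
eef_rot: [180.0, -0.0, 21.2]
contact_force: [0.5, -1.5, -0.3]
gripper_width: 0.0335
gripper_force: 25.1
```

Call:
{"name": "jog_arm", "arguments": {"deltas": [[[-1,0,0,1,0],[-1,0,0,3,0],[-1,0,0,4,0],[-1,0,0,4,0],[-1,0,0,0,0],[-1,0,0,0,0]]]}}

```text
time_s: 4.47
tcp_pos: [0.5381, -0.2429, 0.1587]
eef_rot: [180.0, -0.0, 21.2]
contact_force: [-0.6, 0.3, -0.0]
gripper_width: 0.0005
gripper_force: 0.0
```

Run:
```python
from h import *
t=r.capture("top");s=r.capture("scene");x=r.get_state();print(x["contact_force"],x["tcp_pos"],x["moment"])
def crop(i,x,y,w,h,k): return cv2.resize(cv2.convertScaleAbs(i[y:y+h,x:x+w],alpha=1.5,beta=15),None,fx=k,fy=k,interpolation=cv2.INTER_CUBIC)
cv2.imwrite("pics/grip.png",np.hstack([crop(t,340,220,120,120,400/120),crop(s,130,170,120,120,400/120)]))
```

```text
[-0.02782586  0.7981453  -0.03095775] [ 0.53767864 -0.24288673  0.15756704] [-0.13149098 -0.02556536 -0.01193083]
```

View pics/grip.png

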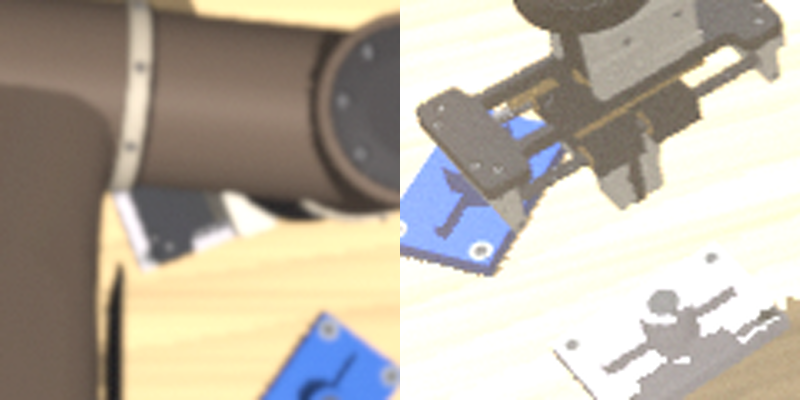

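The grip slipped off and the bracket stayed on the bench; the scene view shows its boss near (209,260), moved slightly. I'll open, move aside and measure again.

Call:
{"name": "jog_arm", "arguments": {"deltas": [[[1,0,5.5,0,0],[1,0,5.5,0,0],[1,0,5.5,0,0],[1,0,5.5,0,0],[1,0,0,0,0]]]}}

```text
time_s: 5.2
tcp_pos: [0.538, -0.02, 0.1575]
eef_rot: [-180.0, 0.1, 21.5]
contact_force: [0.4, -0.1, -0.8]
gripper_width: 0.0453
gripper_force: 0.0
```

Run:
```python
from h import *
t=r.capture("top");s=r.capture("scene")
cv2.imwrite("pics/t2.png",t);cv2.imwrite("pics/s2.png",s)
def crop(i,x,y,w,h,k,a): return cv2.resize(cv2.convertScaleAbs(i[y:y+h,x:x+w],alpha=a),None,fx=k,fy=k,interpolation=cv2.INTER_CUBIC)
cv2.imwrite("pics/c2.png",np.hstack([crop(t,362,239,80,80,5,1.2),crop(s,170,225,80,80,5,1.0)]))
```

```text
(no output)
```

View pics/c2.png

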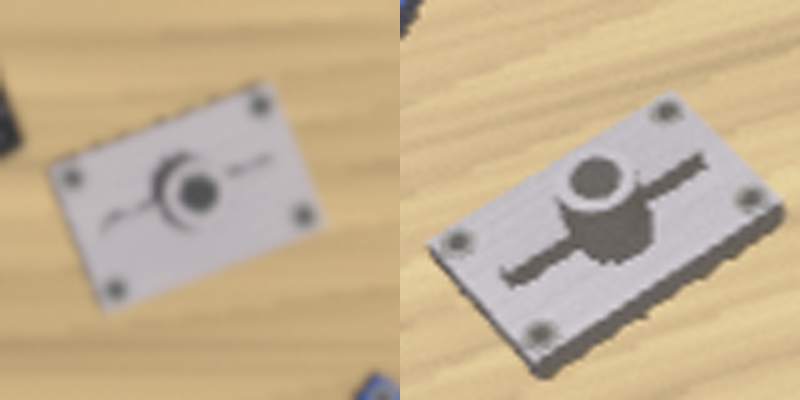

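Run:
```python
from fit import *
k=lambda n,ox,oy:(lambda x,y:(n,(ox+(x+.5)/5-.5,oy+(y+.5)/5-.5)))
B=k("top",362,239);C=k("scene",170,225)
o=[(B(48,165),(.042,.065,.012)),(B(272,82),(.042,-.065,.012)),(B(326,225),(-.042,-.065,.012)),(B(102,312),(-.042,.065,.012)),(B(199,194),(0,0,.042)),
(C(28,245),(-.042,-.065,.012)),(C(275,92),(-.042,.065,.012)),(C(384,205),(.042,.065,.012)),(C(138,357),(.042,-.065,.012)),(C(195,178),(0,0,.042))]
fit(o,0);fit(o[:5],0);fit(o[5:],0)
```

```text
[ 0.5328 -0.2395  0.3613] 20.7
[[-0.5, 0.2], [-0.8, -0.0], [-0.3, 0.4], [-0.1, 0.2], [-0.7, -0.1], [-0.5, -0.4], [-0.4, -0.1], [-0.0, -0.1], [-1.0, 1.9], [0.1, 0.8]]
[ 0.5332 -0.2409  0.356 ] 20.4
[[0.0, -0.0], [-0.2, -0.0], [0.1, 0.4], [0.3, -0.1], [-0.2, -0.3]]
[ 0.5322 -0.2386  0.3663] 20.99
[[-0.1, -0.6], [-0.2, -0.5], [0.3, -0.5], [-0.5, 1.6], [0.5, 0.5]]
```

Call:
{"name": "jog_arm", "arguments": {"deltas": [[[1,-0.55,-5.5,0,-0.008],[1,0,-5.5,0,0],[1,0,-5.5,0,0],[1,0,-5.5,-2,0],[1,0,0,-4,0],[1,0,0,-2.5,0],[1,0,0,-1.7,0],[1,0,0,0,0]]], "force": 55}}

```text
time_s: 6.3
tcp_pos: [0.5317, -0.2436, 0.055]
eef_rot: [-179.9, 0.1, 20.7]
contact_force: [0.2, 0.1, -0.3]
gripper_width: 0.0873
gripper_force: 0.0
```

Call:
{"name": "jog_arm", "arguments": {"deltas": [[[1,0,0,-1,0],[1,0,0,-1,0],[1,0,0,0,0],[1,0,0,0,0]]]}}

```text
time_s: 6.8
tcp_pos: [0.533, -0.243, 0.0365]
eef_rot: [180.0, -0.0, 20.8]
contact_force: [-0.2, 0.1, 1.1]
gripper_width: 0.0877
gripper_force: 0.0
```

Call:
{"name": "jog_arm", "arguments": {"deltas": [[[0,0,0,0,0],[0,0,0,0,0],[-1,0,0,0,0],[-1,0,0,0,0]]]}}

```text
time_s: 7.3
tcp_pos: [0.5328, -0.2431, 0.0363]
eef_rot: [180.0, -0.0, 20.8]
contact_force: [0.3, 0.3, -0.3]
gripper_width: 0.0536
gripper_force: 0.0
```

Call:
{"name": "jog_arm", "arguments": {"deltas": [[[-1,0,0,0,0],[-1,0,0,0,0],[-1,0,0,0,0]]]}}

```text
time_s: 7.68
tcp_pos: [0.5324, -0.2427, 0.0362]
eef_rot: [-180.0, 0.0, 20.7]
contact_force: [-0.9, 3.7, 2.1]
gripper_width: 0.0328
gripper_force: 55.0
```

Call:
{"name": "jog_arm", "arguments": {"deltas": [[[-1,0,0,0,0],[-1,0,0,0,0],[-1,0,0,0.1,0],[-1,0,0,0.1,0],[-1,0,0,0.2,0],[-1,0,0,0.2,0],[-1,0,0,0,0]]]}}

```text
time_s: 8.55
tcp_pos: [0.533, -0.2431, 0.0425]
eef_rot: [180.0, -0.0, 20.8]
contact_force: [-0.1, -0.5, -5.2]
gripper_width: 0.0331
gripper_force: 55.0
```

Call:
{"name": "jog_arm", "arguments": {"deltas": [[[-1,0,0,0.5,0],[-1,0,0,1,0],[-1,0,0,1.5,0],[-1,0,0,1.5,0],[-1,0,0,1.5,0],[-1,0,0,1,0],[-1,0,0,0.5,0],[-1,0,0,0,0]]]}}

```text
time_s: 9.55
tcp_pos: [0.5328, -0.243, 0.1174]
eef_rot: [180.0, -0.0, 20.8]
contact_force: [-0.4, -0.1, -5.1]
gripper_width: 0.0327
gripper_force: 55.0
```

Run:
```python
from h import *
t=r.capture("top");s=r.capture("scene");x=r.get_state();print(x["contact_force"],x["tcp_pos"],x["moment"],x["gripper_width"])
def crop(i,x,y,w,h,k): return cv2.resize(cv2.convertScaleAbs(i[y:y+h,x:x+w],alpha=1.1),None,fx=k,fy=k,interpolation=cv2.INTER_CUBIC)
cv2.imwrite("pics/grip2.png",np.hstack([crop(t,360,230,100,100,4),crop(s,150,180,100,100,4)]))
```

```text
[-0.15706787  0.32553714 -5.23124421] [ 0.53240928 -0.2429699   0.11673186] [-0.03862411 -0.04949761 -0.01444514] 0.03286703779963254
```

View pics/grip2.png

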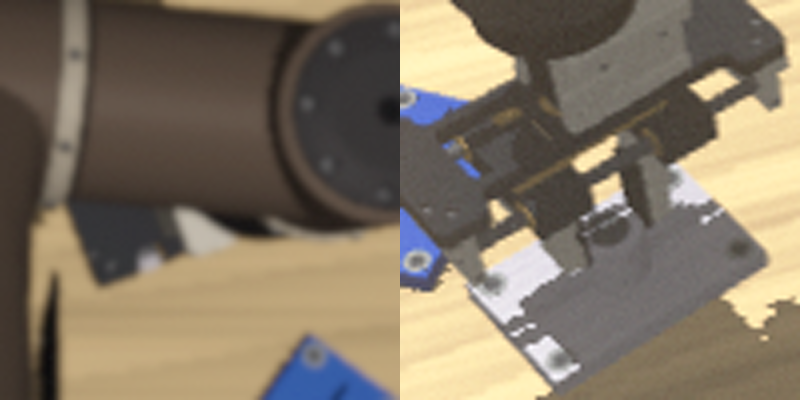

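The bracket is now held level, with its scene-crop corners at (68,292), (160,385) and (368,256). I'm working out its offset from the TCP.

Run:
```python
from fit import *
C=lambda x,y:("scene",(150+(x+.5)/4-.5,180+(y+.5)/4-.5))
o=[(C(68,290),(-.042,-.065,.012)),(C(158,382),(.042,-.065,.012)),(C(368,254),(.042,.065,.012))]
for z in(.078,.081):fit(o,z)
F=(.591,.2085,np.radians(12.8));c,s=np.cos(F[2]),np.sin(F[2])
for p in((0,0),(-.012,.012),(-.09,0),(0,.12)):print(p,F[0]+c*p[0]-s*p[1],F[1]+s*p[0]+c*p[1])
```

```text
[ 0.5325 -0.2418  0.3742] 21.44
[[-0.2, -0.7], [0.1, 1.2], [0.1, -0.3]]
[ 0.5349 -0.2419  0.3745] 21.46
[[-0.3, -0.7], [0.0, 1.3], [0.3, -0.3]]
(0, 0) 0.591 0.2085
(-0.012, 0.012) 0.5766396257768995 0.21754321028023313
(-0.09, 0) 0.5032365581124992 0.18856063521424793
(0, 0.12) 0.5644141802856639 0.32551792251666756
```

Call:
{"name": "jog_arm", "arguments": {"deltas": [[[-1,0.2,2,0.5,-0.01],[-1,0.4,3.5,0.5,-0.02],[-1,0.4,4,0,-0.02],[-1,0.4,4,0,-0.02],[-1,0.4,4.5,0,-0.02],[-1,0.4,4.5,0,-0.02],[-1,0.4,4.5,0,-0.02],[-1,0.4,4.5,0,-0.01]]]}}

```text
time_s: 10.65
tcp_pos: [0.5625, 0.0734, 0.1267]
eef_rot: [180.0, 0.1, 12.7]
contact_force: [1.3, -0.3, -5.7]
gripper_width: 0.0333
gripper_force: 55.0
```

Call:
{"name": "jog_arm", "arguments": {"deltas": [[[-1,0.4,4.5,0,0],[-1,0.4,4,0,0],[-1,0.3,3.5,0,0],[-1,0.3,2,0,0],[-1,0,0.5,-1,0],[-1,0,0,-1,0],[-1,0,0,-1,0],[-1,0,0,0,0]]]}}

```text
time_s: 11.65
tcp_pos: [0.5761, 0.2156, 0.096]
eef_rot: [179.9, 0.1, 12.7]
contact_force: [0.3, 0.9, -4.6]
gripper_width: 0.0333
gripper_force: 55.0
```

Call:
{"name": "jog_arm", "arguments": {"deltas": [[[-1,0,0,-1,0],[-1,0,0,-1,0],[-1,0,0,-1,0],[-1,0,0,-0.6,0],[-1,0,0,-0.1,0],[-1,0,0,-0.1,0],[-1,0,0,0,0],[-1,0,0,0,0]]]}}

```text
time_s: 12.65
tcp_pos: [0.577, 0.2171, 0.0596]
eef_rot: [-180.0, -0.0, 12.7]
contact_force: [-0.5, 0.3, -4.0]
gripper_width: 0.0325
gripper_force: 55.0
```

Run:
```python
from h import *
s=r.capture("scene");x=r.get_state();print(x["contact_force"],x["tcp_pos"])
cv2.imwrite("pics/place.png",cv2.resize(cv2.convertScaleAbs(s[170:290,330:490],alpha=1.3),None,fx=5,fy=5,interpolation=cv2.INTER_CUBIC))
```

```text
[-0.45620001  0.82969713 -4.40524024] [0.57694086 0.21705587 0.05952042]
```

View pics/place.png

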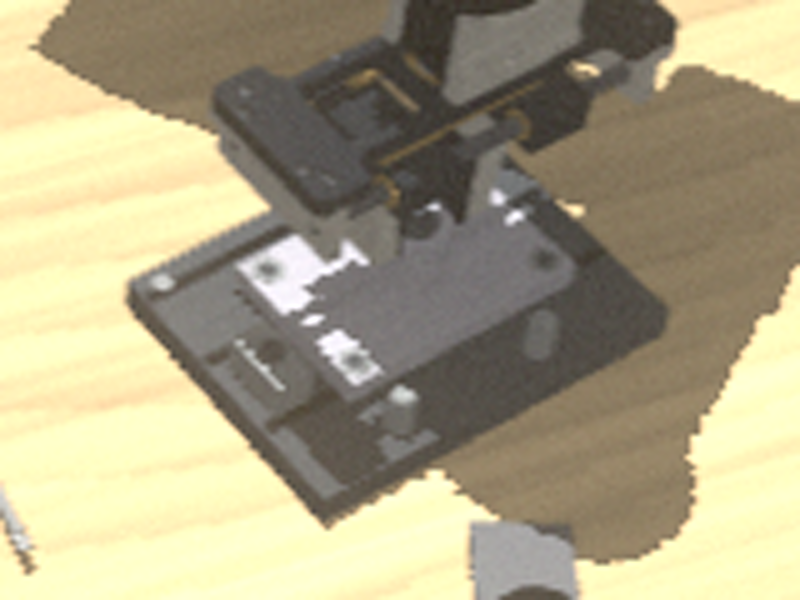

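The bracket hovers about 5 mm over the bed. Its long edge, ending at (350,398), is clear of the pins at (400,400) and (540,330), and it is clear of the stop at (265,365). I'm lowering it by feel.

Call:
{"name": "jog_arm", "arguments": {"deltas": [[[-1,0,0,-0.1,0],[-1,0,0,-0.1,0],[-1,0,0,-0.1,0],[-1,0,0,-0.1,0],[-1,0,0,0,0]]]}}

```text
time_s: 13.32
tcp_pos: [0.5768, 0.2169, 0.0551]
eef_rot: [180.0, 0.0, 12.7]
contact_force: [0.5, 1.1, -5.0]
gripper_width: 0.0331
gripper_force: 55.0
```

Call:
{"name": "jog_arm", "arguments": {"deltas": [[[-1,0,0,-0.05,0],[-1,0,0,-0.05,0],[-1,0,0,0,0]]]}}

```text
time_s: 13.7
tcp_pos: [0.5769, 0.2169, 0.0544]
eef_rot: [180.0, -0.0, 12.7]
contact_force: [-0.1, -0.6, -5.2]
gripper_width: 0.0331
gripper_force: 55.0
```

Call:
{"name": "jog_arm", "arguments": {"deltas": [[[-1,0,0,-0.05,0],[-1,0,0,0,0]]]}}

```text
time_s: 13.95
tcp_pos: [0.577, 0.217, 0.0542]
eef_rot: [-180.0, -0.0, 12.7]
contact_force: [-0.9, -0.9, 0.8]
gripper_width: 0.0328
gripper_force: 55.0
```

Call:
{"name": "jog_arm", "arguments": {"deltas": [[[-1,0,0,-0.05,0],[-1,0,0,0,0]]]}}

```text
time_s: 14.2
tcp_pos: [0.577, 0.217, 0.0541]
eef_rot: [180.0, -0.0, 12.7]
contact_force: [-2.9, -1.5, 6.0]
gripper_width: 0.0331
gripper_force: 55.0
```

Call:
{"name": "jog_arm", "arguments": {"deltas": [[[0.6,0,0,0,0],[0.6,0,0,0,0],[0.6,0,0,0,0],[0.6,0,0,0,0],[0.6,0,0,1.5,0],[0.6,0,0,3,0],[-1,-3.2,-1.3,0,0],[-1,-3.2,-1.3,0,0]]]}}

```text
time_s: 15.2
tcp_pos: [0.5126, 0.191, 0.0995]
eef_rot: [-180.0, -0.1, 12.7]
contact_force: [0.6, 0.8, 0.1]
gripper_width: 0.0556
gripper_force: 0.0
```

Call:
{"name": "jog_arm", "arguments": {"deltas": [[[-1,0,0,0,0],[-1,0,0,0,0],[-1,0,0,-2,0],[-1,0,0,-2,0],[-1,0,0,-1,0],[-1,0,0,-0.5,0],[-1,0,0,-0.3,0],[-1,0,0,0,0]]], "force": 20}}

```text
time_s: 16.2
tcp_pos: [0.513, 0.1911, 0.0405]
eef_rot: [-180.0, -0.0, 12.7]
contact_force: [0.2, -1.0, 0.7]
gripper_width: 0.0006
gripper_force: 0.0
```

Run:
```python
from h import *
s=r.capture("scene");x=r.get_state();print(x["contact_force"],x["tcp_pos"],x["gripper_width"])
cv2.imwrite("pics/push.png",cv2.resize(cv2.convertScaleAbs(s[170:290,330:490],alpha=1.3),None,fx=5,fy=5,interpolation=cv2.INTER_CUBIC))
```

```text
[ 0.91508655 -0.78898634 -0.31802055] [0.51308517 0.19113031 0.04066656] 0.00037060263241287607
```

View pics/push.png

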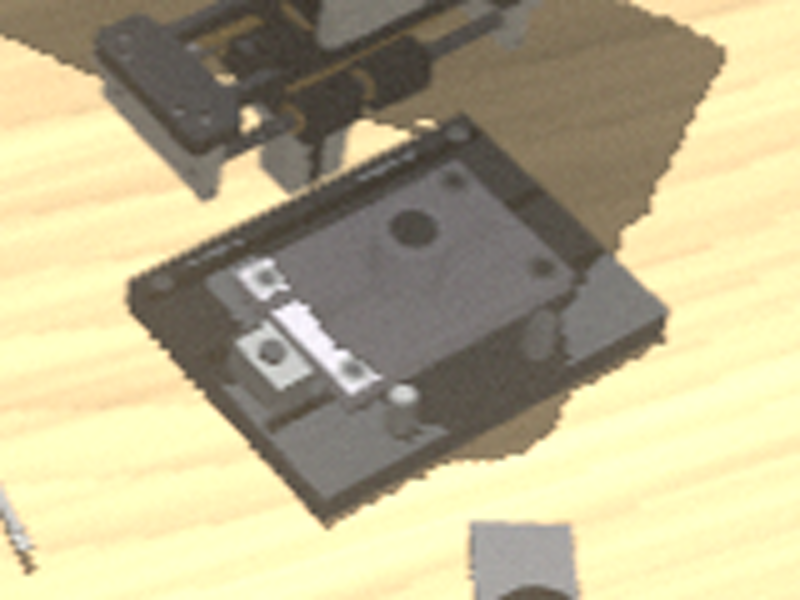

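The bracket lies flat on the bed, clear of the pins and the stop, with the shut fingers behind its -x long edge. I'm pushing along fixture +x, direction (0.975, 0.222).

Call:
{"name": "jog_arm", "arguments": {"deltas": [[[-1,0.195,0.044,0,0],[-1,0.195,0.044,0,0],[-1,0.195,0.044,0,0],[-1,0.195,0.044,0,0],[-1,0.195,0.044,0,0],[-1,0.195,0.044,0,0],[-1,0.195,0.044,0,0],[-1,0.195,0.044,0,0]]]}}

```text
time_s: 17.25
tcp_pos: [0.5285, 0.1945, 0.0402]
eef_rot: [-180.0, 0.0, 12.7]
contact_force: [0.1, -0.9, 0.2]
gripper_width: 0.0007
gripper_force: 0.0
```

Call:
{"name": "jog_arm", "arguments": {"deltas": [[[-1,0.098,0.022,0,0],[-1,0.098,0.022,0,0],[-1,0.098,0.022,0,0],[-1,0.098,0.022,0,0],[-1,0.098,0.022,0,0],[-1,0.098,0.022,0,0]]]}}

```text
time_s: 18.0
tcp_pos: [0.5344, 0.1958, 0.0403]
eef_rot: [-180.0, -0.0, 12.7]
contact_force: [-0.4, -0.2, -0.3]
gripper_width: 0.0001
gripper_force: 0.0
```

Run:
```python
from h import *
s=r.capture("scene");x=r.get_state();print(x["contact_force"],x["tcp_pos"],x["gripper_width"])
cv2.imwrite("pics/push2.png",cv2.resize(cv2.convertScaleAbs(s[170:290,330:490],alpha=1.3),None,fx=5,fy=5,interpolation=cv2.INTER_CUBIC))
```

```text
[ 0.34899896  0.19181161 -0.27485939] [0.53445621 0.19582851 0.04025648] 0.00017976913034057056
```

View pics/push2.png

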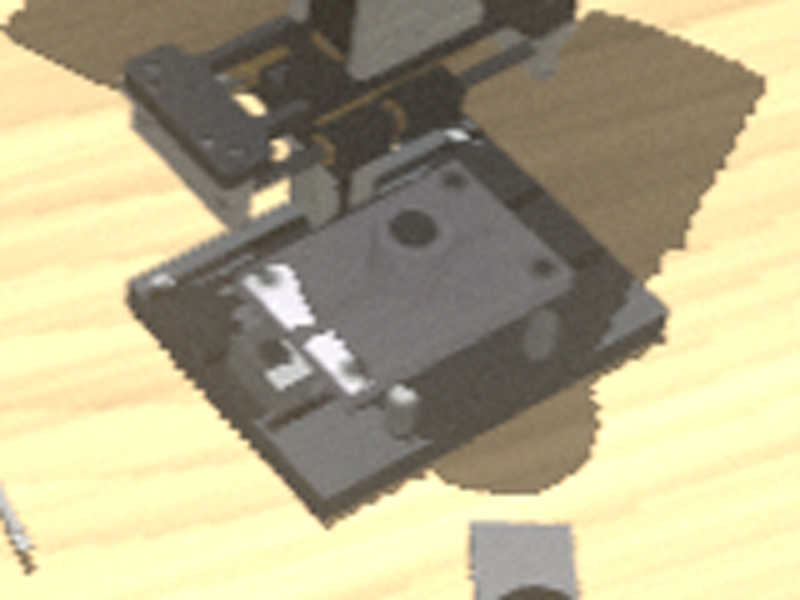

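Now 0.5 mm steps.

Call:
{"name": "jog_arm", "arguments": {"deltas": [[[-1,0.098,0.022,0,0],[-1,0.049,0.011,0,0],[-1,0.049,0.011,0,0],[-1,0.049,0.011,0,0],[-1,0.049,0.011,0,0]]]}}

```text
time_s: 18.68
tcp_pos: [0.5373, 0.1965, 0.0403]
eef_rot: [-180.0, -0.0, 12.7]
contact_force: [0.1, -0.7, -0.4]
gripper_width: 0.0003
gripper_force: 0.0
```

Call:
{"name": "jog_arm", "arguments": {"deltas": [[[-1,0.049,0.011,0,0],[-1,0.049,0.011,0,0],[-1,0.049,0.011,0,0],[-1,0.049,0.011,0,0]]]}}

```text
time_s: 19.18
tcp_pos: [0.5392, 0.1969, 0.0403]
eef_rot: [-180.0, -0.0, 12.7]
contact_force: [-0.3, -0.1, 0.5]
gripper_width: 0.0002
gripper_force: 0.0
```

Call:
{"name": "jog_arm", "arguments": {"deltas": [[[-1,0.049,0.011,0,0],[-1,0.049,0.011,0,0],[-1,0.049,0.011,0,0],[-1,0.049,0.011,0,0]]]}}

```text
time_s: 19.68
tcp_pos: [0.5412, 0.1973, 0.0402]
eef_rot: [-180.0, -0.0, 12.7]
contact_force: [-0.2, -0.5, -0.9]
gripper_width: 0.0004
gripper_force: 0.0
```

```bash
cat > mv.py <<'E'
from h import *
a=cv2.imread("pics/push2.png")
def shifts():
    s=r.capture("scene");b=cv2.resize(cv2.convertScaleAbs(s[170:290,330:490],alpha=1.3),None,fx=5,fy=5,interpolation=cv2.INTER_CUBIC);cv2.imwrite("pics/last.png",b)
    for n,x,y in(("boss",415,228),("h1",455,180),("h2",543,267),("pina",541,330),("corner",660,315)):
        t=a[y-24:y+24,x-30:x+30];w=b[max(0,y-64):y+64,x-70:x+70];m=cv2.matchTemplate(w,t,cv2.TM_CCOEFF_NORMED);_,v,_,l=cv2.minMaxLoc(m);print(n,np.array(l)-(40,min(40,y-24)),round(v,2))
shifts()
# expected shift for 5 mm along fixture x
P=np.array([.58,.218,.06]);print((proj("scene",P+[.0049,.0011,0])-proj("scene",P))*5)
E
python3 mv.py
```

```text
boss [0 0] 0.99
h1 [21 22] 0.77
h2 [0 0] 0.98
pina [0 0] 0.96
corner [0 2] 0.97
[7.03116845 7.10556497]
```

Run:
```python
from fit import *
C=lambda x,y:("scene",(330+(x+.5)/5-.5,170+(y+.5)/5-.5))
f=[(C(130,283),(-.085,-.093,.018)),(C(326,500),(.065,-.093,.018)),(C(666,305),(.065,.107,.018)),(C(403,390),(.049,-.04,.04)),(C(541,315),(.049,.04,.04))]
F=fit(f,0)
b=[(C(455,160),(-.042,.065,.012)),(C(580,270),(.042,.065,.012)),(C(352,386),(.042,-.065,.012)),(C(414,226),(0,0,.042))]
B=fit(b,.018)
c,s=np.cos(F[2]),np.sin(F[2]);R=np.array([[c,s],[-s,c]])
print("bracket in fixture mm",(R@(B-F)[:2]*1e3).round(1),np.degrees(B[2]-F[2]))
print("tcp",(R@(r.get_state()["tcp_pos"][:2]-F[:2])*1e3).round(1))
```

```text
[0.5883 0.209  0.2409] 13.81
[[-1.6, -0.3], [-0.0, 0.1], [0.5, -0.0], [0.1, 0.3], [0.3, -0.2]]
[0.5747 0.2187 0.2304] 13.2
[[0.6, -0.7], [-0.8, -0.1], [-0.1, 1.0], [0.2, -0.0]]
bracket in fixture mm [-10.9  12.7] -0.6037577139907183
tcp [-48.5  -0. ]
```

View pics/last.png

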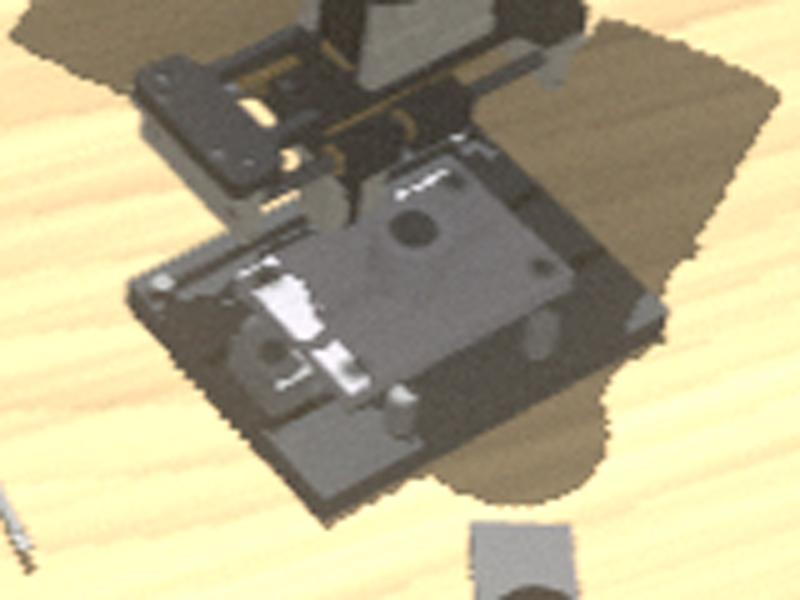

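Run:
```python
from fit import *
print("tip_extent",r.tip_extent);t=r.get_state()["tcp_pos"];print(t)
px=lambda P:((proj("scene",P)-[330,170])*5).round(0)
c,s=np.cos(.2234),np.sin(.2234)
for dx in(-.0095,0,.0095):
  for dy in(-.02,0,.02):print(dx,dy,"tip",px([t[0]+c*dx-s*dy,t[1]+s*dx+c*dy,.0212]),"plate-top z",px([t[0]+c*dx-s*dy,t[1]+s*dx+c*dy,.030]))
```

```text
tip_extent 0.019
[0.54124454 0.19736586 0.04025806]
-0.0095 -0.02 tip [282. 245.] plate-top z [284. 232.]
-0.0095 0 tip [317. 228.] plate-top z [319. 215.]
-0.0095 0.02 tip [351. 210.] plate-top z [353. 198.]
0 -0.02 tip [295. 258.] plate-top z [297. 246.]
0 0 tip [329. 241.] plate-top z [331. 228.]
0 0.02 tip [363. 223.] plate-top z [365. 211.]
0.0095 -0.02 tip [307. 271.] plate-top z [309. 259.]
0.0095 0 tip [342. 254.] plate-top z [344. 241.]
0.0095 0.02 tip [376. 236.] plate-top z [378. 223.]
```

Call:
{"name": "jog_arm", "arguments": {"deltas": [[[-1,0.049,0.011,0,0],[-1,0.049,0.011,0,0],[-1,0.049,0.011,0,0],[-1,0.049,0.011,0,0]]]}}

```text
time_s: 20.23
tcp_pos: [0.5431, 0.1978, 0.0403]
eef_rot: [180.0, 0.0, 12.7]
contact_force: [0.3, -1.2, -0.1]
gripper_width: 0.0004
gripper_force: 0.0
```

Call:
{"name": "jog_arm", "arguments": {"deltas": [[[-1,0.049,0.011,0,0],[-1,0.049,0.011,0,0],[-1,0.049,0.011,0,0],[-1,0.049,0.011,0,0]]]}}

```text
time_s: 20.72
tcp_pos: [0.545, 0.1982, 0.0402]
eef_rot: [180.0, 0.0, 12.7]
contact_force: [-0.5, 0.4, 0.3]
gripper_width: 0.0007
gripper_force: 0.0
```

```bash
python3 mv.py
```

```text
boss [0 0] 0.99
h1 [22 23] 0.75
h2 [0 0] 0.98
pina [0 0] 0.97
corner [0 3] 0.92
[7.03116845 7.10556497]
```

Call:
{"name": "jog_arm", "arguments": {"deltas": [[[-1,-1.22,-0.277,0,0],[-1,-1.22,-0.277,0,0],[-1,0,0,-0.1,0],[-1,0,0,-0.1,0],[-1,0,0,-0.1,0],[-1,0,0,0,0]]]}}

```text
time_s: 21.52
tcp_pos: [0.5208, 0.1927, 0.0371]
eef_rot: [180.0, 0.0, 12.7]
contact_force: [-0.6, 0.0, 0.1]
gripper_width: 0.0004
gripper_force: 0.0
```

Call:
{"name": "jog_arm", "arguments": {"deltas": [[[-1,0,0,-0.05,0],[-1,0,0,-0.05,0],[-1,0,0,0,0]]]}}

```text
time_s: 21.9
tcp_pos: [0.5207, 0.1926, 0.0362]
eef_rot: [180.0, 0.0, 12.7]
contact_force: [0.5, 0.7, -0.5]
gripper_width: 0.0003
gripper_force: 0.0
```

Call:
{"name": "jog_arm", "arguments": {"deltas": [[[-1,0,0,-0.05,0],[-1,0,0,-0.05,0],[-1,0,0,-0.05,0],[-1,0,0,-0.05,0],[-1,0,0,0,0]]]}}

```text
time_s: 22.52
tcp_pos: [0.5206, 0.1927, 0.0342]
eef_rot: [180.0, 0.0, 12.7]
contact_force: [-0.4, -0.1, -1.4]
gripper_width: 0.0005
gripper_force: 0.0
```

Call:
{"name": "jog_arm", "arguments": {"deltas": [[[-1,0,0,-0.05,0],[-1,0,0,-0.05,0],[-1,0,0,-0.05,0],[-1,0,0,0,0]]]}}

```text
time_s: 23.02
tcp_pos: [0.5206, 0.1926, 0.0327]
eef_rot: [180.0, 0.0, 12.7]
contact_force: [0.1, 0.7, 0.1]
gripper_width: 0.0004
gripper_force: 0.0
```

Call:
{"name": "jog_arm", "arguments": {"deltas": [[[-1,0,0,-0.05,0],[-1,0,0,-0.05,0],[-1,0,0,-0.05,0],[-1,0,0,-0.05,0],[-1,0,0,0,0]]]}}

```text
time_s: 23.65
tcp_pos: [0.5206, 0.1926, 0.0307]
eef_rot: [180.0, 0.0, 12.7]
contact_force: [0.3, -0.2, -0.5]
gripper_width: 0.0003
gripper_force: 0.0
```

Call:
{"name": "jog_arm", "arguments": {"deltas": [[[-1,0,0,-0.05,0],[-1,0,0,-0.05,0],[-1,0,0,-0.05,0],[-1,0,0,-0.05,0],[-1,0,0,0,0]]]}}

```text
time_s: 24.28
tcp_pos: [0.5207, 0.1926, 0.0287]
eef_rot: [180.0, 0.0, 12.7]
contact_force: [0.0, 0.3, 0.4]
gripper_width: 0.0004
gripper_force: 0.0
```

Call:
{"name": "jog_arm", "arguments": {"deltas": [[[-1,0,0,-0.05,0],[-1,0,0,-0.05,0],[-1,0,0,-0.05,0],[-1,0,0,-0.05,0],[-1,0,0,0,0]]]}}

```text
time_s: 24.9
tcp_pos: [0.5206, 0.1927, 0.0267]
eef_rot: [180.0, 0.0, 12.7]
contact_force: [1.1, -1.3, 1.3]
gripper_width: 0.0005
gripper_force: 0.0
```

Call:
{"name": "jog_arm", "arguments": {"deltas": [[[-1,0,0,-0.05,0],[-1,0,0,-0.05,0],[-1,0,0,-0.05,0],[-1,0,0,0,0]]]}}

```text
time_s: 25.4
tcp_pos: [0.5206, 0.1926, 0.0252]
eef_rot: [180.0, 0.0, 12.7]
contact_force: [-0.3, -0.5, -0.3]
gripper_width: 0.0003
gripper_force: 0.0
```

Run:
```python
from h import *
x=r.get_state();print(x["contact_force"],x["tcp_pos"],x["eef_rot"])
s=r.capture("scene");cv2.imwrite("pics/s5.png",s)
px=lambda n,P:proj(n,P).round(1)
t=x["tcp_pos"]
for z in(.0,.01,.02,.03,.04,.05,.06):print(z,px("scene",[t[0],t[1],z]))
a=cv2.imread("pics/s2.png").astype(int);d=np.abs(s.astype(int)-a).sum(2)
g=cv2.cvtColor(s,cv2.COLOR_BGR2GRAY)
u,v=px("scene",[t[0],t[1],.02]).astype(int)
print(u,v);print(g[v-16:v+12,u-14:u+16])
```

```text
[-0.31825621 -0.52427907 -0.28331453] [0.52063271 0.19264416 0.02520374] [1.79998819e+02 5.04663744e-03 1.27311931e+01]
0.0 [389.4 218.4]
0.01 [389.8 215.6]
0.02 [390.3 212.8]
0.03 [390.7 209.9]
0.04 [391.1 207. ]
0.05 [391.5 204. ]
0.06 [392. 201.]
390 212
[[ 67  66  67  59  52  53  50  51  52  53  51  48  53  48  47  49  48  51
   49  48  50  48  48  48  51  51  50  55  61  68]
 [ 66  66  62  54  52  52  56  63  49  52  52  49  52  53  51  50  49  47
   49  54  51  46  45  47  46  48  49  47  48  48]
 [ 66  66  62  55  82 109 105  83  69  52  51  56  68  73  63  49  49  51
   47  50  48  51  51  50  47  49  47  83 108  87]
 [ 66  68  65  91 147 178 153 105  84  68  55  59  62  68  72  60  51  52
   47  49  50  47  53  48  47  50  50 109 164 154]
 [ 69  67  68  67 131 180 170 130  89  81  63  59  60  63  73  72  58  49
   50  50  49  47  48  51  48  50  48 104 159 157]
 [ 68  68  66  72 134 179 169 122  68  65  59  62  60  60  64  66  58  49
   47  52  46  51  53  51  49  48  80 113 130 121]
 [ 65  60  61  65 134 154 102  70  63  63  63  63  61  65  66  72  61  48
   49  52  48  54 
[... 1958 characters left out ...]
 66  80  86  90  85  92
   92  94  89  90  88  89  89  88  88  87  82  85]
 [ 63  64  60  55  53  56  59  62  58  65  71  83  91  92  91  89  90  89
   90  87  91  90  88  92  91  89  91  86  81  83]
 [ 59  57  56  56  61  64  63  65  70  83  89  90  91  91  89  95  91  89
   90  88  92  90  91  87  88  89  91  86  82  83]
 [ 57  58  61  65  63  62  90 148 151  91  93  89  93  93  91  92  89  91
   90  88  91  89  88  88  89  91  90  83  78  82]
 [ 65  65  65  78 115 139 158 182 184 150  93  94  88  90  91  91  92  94
   92  89  88  88  91  90  89  90  88  82  80  82]
 [ 63  61 104 138 151 162 152 156 131  96  92  89  92  89  92  92  91  91
   90  89  90  91  91  91  88  90  90  84  83  83]]
```

Call:
{"name": "jog_arm", "arguments": {"deltas": [[[-1,0,0,-0.05,0],[-1,0,0,-0.05,0],[-1,0,0,-0.05,0],[-1,0,0,-0.05,0],[-1,0,0,0,0]]]}}

```text
time_s: 26.08
tcp_pos: [0.5206, 0.1927, 0.0232]
eef_rot: [180.0, 0.0, 12.7]
contact_force: [-0.1, -0.0, 0.5]
gripper_width: 0.0006
gripper_force: 0.0
```

Call:
{"name": "jog_arm", "arguments": {"deltas": [[[-1,0,0,-0.05,0],[-1,0,0,-0.05,0],[-1,0,0,-0.05,0],[-1,0,0,-0.05,0],[-1,0,0,0,0]]]}}

```text
time_s: 26.7
tcp_pos: [0.5206, 0.1926, 0.0212]
eef_rot: [180.0, 0.0, 12.7]
contact_force: [0.2, 0.3, -0.1]
gripper_width: 0.0005
gripper_force: 0.0
```

Call:
{"name": "jog_arm", "arguments": {"deltas": [[[-1,0,0,-0.05,0],[-1,0,0,-0.05,0],[-1,0,0,-0.05,0],[-1,0,0,-0.05,0],[-1,0,0,0,0]]]}}

```text
time_s: 27.32
tcp_pos: [0.5206, 0.1926, 0.0192]
eef_rot: [180.0, 0.0, 12.7]
contact_force: [0.2, 0.6, -0.1]
gripper_width: 0.0004
gripper_force: 0.0
```

Call:
{"name": "jog_arm", "arguments": {"deltas": [[[-1,0,0,-0.05,0],[-1,0,0,-0.05,0],[-1,0,0,-0.05,0],[-1,0,0,0,0]]]}}

```text
time_s: 27.82
tcp_pos: [0.5207, 0.1927, 0.0177]
eef_rot: [180.0, 0.0, 12.7]
contact_force: [0.5, -0.6, 0.3]
gripper_width: 0.0001
gripper_force: 0.0
```

Call:
{"name": "jog_arm", "arguments": {"deltas": [[[-1,0,0,-0.05,0],[-1,0,0,-0.05,0],[-1,0,0,-0.05,0],[-1,0,0,0,0]]]}}

```text
time_s: 28.32
tcp_pos: [0.5206, 0.1926, 0.0162]
eef_rot: [180.0, 0.0, 12.7]
contact_force: [0.2, -0.0, 0.4]
gripper_width: 0.0003
gripper_force: 0.0
```

Call:
{"name": "jog_arm", "arguments": {"deltas": [[[-1,0,0,-0.05,0],[-1,0,0,-0.05,0],[-1,0,0,-0.05,0],[-1,0,0,0,0]]]}}

```text
time_s: 28.82
tcp_pos: [0.5208, 0.1927, 0.016]
eef_rot: [180.0, -0.0, 12.8]
contact_force: [-4.3, -0.6, 13.6]
gripper_width: 0.0005
gripper_force: 6.6
```

Run:
```python
from h import *
x=r.get_state();print(x["contact_force"],x["tcp_pos"])
s=r.capture("scene");cv2.imwrite("pics/s6.png",s)
g=cv2.cvtColor(s,cv2.COLOR_BGR2GRAY)
print(g[204:226,380:404])
```

```text
[-4.32620506 -0.57185118 13.55295627] [0.52075279 0.19268879 0.0159795 ]
[[152 184 167 114  70  64  63  62  59  62  70  67  56  53  47  50  48  46
   49  48  49  51  52  57]
 [157 162 102  68  61  66  68  65  61  61  71  67  48  52  51  52  49  48
   53  57  67  57  74  88]
 [ 82  73  67  64  62  58  63  68  73  73  63  55  53  49  52  49  47  56
   79  92  80  56  53  53]
 [ 62  62  63  63  65  66  78  88  89  84  62  54  48  47  48  58  80  91
   89  89  69  47  46  50]
 [ 66  66  61  67  80  86  88  85  91  91  84  61  51  50  49  67  86  93
   93  83  57  47  46  48]
 [ 65  97 129 119  88  87  89  87  91  96  94  86  71  54  47  74  94  92
   92  75  57  46  55  57]
 [157 196 169 108  89  91  90  91  89  94  94  89  71  49  47  73  89  92
   93  79  55  58  58  61]
 [194 198 173 108  90  88  89  87  92  96  90  86  69  51  52  75  91  93
   89  81  58  57  64  73]
 [197 172 116 100  89  90  87  91  94  96  93  96  82  60  53  76  92  93
   86  77  63  79  85  85]
 [125 106  66  73  86  90  91  87  88  93  92  95  84  57  57  77  93  87
   72  79  85  88  88  88]
 [ 67  65  63  60
[... 495 characters left out ...]
56  61  57  61  62  70  80  88  89  92  88  91  90  91  87  88  88
   90  87  90  85  89  87]
 [ 63  63  62  66  66  84  87  91  89  91  90  93  93  91  90  91  88  91
   91  90  89  86  90  86]
 [ 65  60  92 106  92  89  92  90  92  90  93  89  92  91  91  88  90  91
   91  89  88  87  90  87]
 [118 136 158 181 150  91  92  92  90  91  89  89  89  91  92  90  88  88
   93  88  86  87  87  84]
 [154 162 152 152 131  89  93  89  94  91  92  91  90  92  91  88  89  88
   92  90  89  90  87  81]
 [164 141 116 102 123 118  86  92  93  93  93  89  89  93  93  91  91  90
   90  89  88  91  89  86]
 [153 124  95  94 107 107  86  91  94  91  94  90  91  93  91  91  90  91
   91  89  93  90  89  88]]
```

The shut fingertips touched the bed at TCP z 0.016, so they end about 2 mm above the reported TCP, not 19 mm below it, and my earlier push passed over the plate. I'm setting the tips about 4 mm above the bed and pushing again.

Call:
{"name": "jog_arm", "arguments": {"deltas": [[[-1,0,0,0.3,0],[-1,0,0,0.25,0],[-1,0.195,0.044,0,0],[-1,0.195,0.044,0,0],[-1,0.098,0.022,0,0],[-1,0,0,0,0]]]}}

```text
time_s: 29.62
tcp_pos: [0.5256, 0.1937, 0.0201]
eef_rot: [180.0, 0.0, 12.7]
contact_force: [0.4, -0.0, 0.0]
gripper_width: 0.0004
gripper_force: 0.0
```

Call:
{"name": "jog_arm", "arguments": {"deltas": [[[-1,0.098,0.022,0,0],[-1,0.098,0.022,0,0],[-1,0.098,0.022,0,0],[-1,0.098,0.022,0,0],[-1,0,0,0,0]]]}}

```text
time_s: 30.25
tcp_pos: [0.5294, 0.1946, 0.0202]
eef_rot: [180.0, 0.0, 12.7]
contact_force: [-1.3, -1.2, -0.3]
gripper_width: 0.0003
gripper_force: 0.7
```

Call:
{"name": "jog_arm", "arguments": {"deltas": [[[-1,0.098,0.022,0,0],[-1,0.098,0.022,0,0],[-1,0.098,0.022,0,0],[-1,0,0,0,0]]]}}

```text
time_s: 30.75
tcp_pos: [0.5326, 0.1954, 0.0202]
eef_rot: [-180.0, -0.0, 12.7]
contact_force: [-1.5, -0.2, -1.0]
gripper_width: 0.0003
gripper_force: 0.5
```

```bash
python3 mv.py
```

```text
boss [9 8] 0.98
h1 [8 8] 0.97
h2 [8 8] 0.97
pina [1 7] 0.81
corner [0 0] 1.0
[7.03116845 7.10556497]
```

Call:
{"name": "jog_arm", "arguments": {"deltas": [[[-1,0.098,0.022,0,0],[-1,0.098,0.022,0,0],[-1,0.049,0.011,0,0],[-1,0,0,0,0]]]}}

```text
time_s: 31.3
tcp_pos: [0.5349, 0.1959, 0.0203]
eef_rot: [-180.0, -0.0, 12.7]
contact_force: [-1.3, 0.5, -0.6]
gripper_width: 0.0004
gripper_force: 0.6
```

Call:
{"name": "jog_arm", "arguments": {"deltas": [[[-1,0.049,0.011,0,0],[-1,0.049,0.011,0,0],[-1,0,0,0,0]]]}}

```text
time_s: 31.68
tcp_pos: [0.5359, 0.1961, 0.0202]
eef_rot: [-180.0, -0.0, 12.7]
contact_force: [-0.9, 0.0, -0.2]
gripper_width: 0.0006
gripper_force: 0.6
```

Call:
{"name": "jog_arm", "arguments": {"deltas": [[[-1,0.049,0.011,0,0],[-1,0.049,0.011,0,0],[-1,0,0,0,0]]]}}

```text
time_s: 32.05
tcp_pos: [0.5369, 0.1963, 0.0203]
eef_rot: [-180.0, -0.0, 12.7]
contact_force: [-0.1, -0.0, 0.7]
gripper_width: 0.0005
gripper_force: 0.6
```

Call:
{"name": "jog_arm", "arguments": {"deltas": [[[-1,0.049,0.011,0,0],[-1,0,0,0,0]]]}}

```text
time_s: 32.3
tcp_pos: [0.5374, 0.1964, 0.0202]
eef_rot: [180.0, -0.0, 12.7]
contact_force: [-1.2, -0.3, -1.0]
gripper_width: 0.0003
gripper_force: 0.6
```

Call:
{"name": "jog_arm", "arguments": {"deltas": [[[-1,0.049,0.011,0,0],[-1,0,0,0,0]]]}}

```text
time_s: 32.55
tcp_pos: [0.5376, 0.1965, 0.0202]
eef_rot: [180.0, 0.0, 12.7]
contact_force: [-3.4, -0.5, 0.3]
gripper_width: 0.0007
gripper_force: 1.2
```

Call:
{"name": "jog_arm", "arguments": {"deltas": [[[-1,0.039,0.009,0,0],[-1,0,0,0,0]]]}}

```text
time_s: 32.8
tcp_pos: [0.5378, 0.1965, 0.0202]
eef_rot: [180.0, 0.0, 12.7]
contact_force: [-4.0, 0.2, 1.5]
gripper_width: 0.0005
gripper_force: 2.3
```

Call:
{"name": "jog_arm", "arguments": {"deltas": [[[-1,0.02,0.005,0,0],[-1,0,0,0,0]]]}}

```text
time_s: 33.05
tcp_pos: [0.5378, 0.1965, 0.0202]
eef_rot: [180.0, 0.1, 12.7]
contact_force: [-5.5, 0.1, 2.1]
gripper_width: 0.0003
gripper_force: 2.8
```

Call:
{"name": "jog_arm", "arguments": {"deltas": [[[-1,0.02,0.005,0,0],[-1,0,0,0,0]]]}}

```text
time_s: 33.3
tcp_pos: [0.5379, 0.1965, 0.0202]
eef_rot: [180.0, 0.1, 12.7]
contact_force: [-6.1, 0.1, 3.7]
gripper_width: 0.0006
gripper_force: 3.1
```

Call:
{"name": "jog_arm", "arguments": {"deltas": [[[-1,0.02,0.005,0.02,0],[-1,0,0,0,0],[-1,0,0,0,0]]]}}

```text
time_s: 33.67
tcp_pos: [0.5379, 0.1965, 0.0202]
eef_rot: [180.0, 0.1, 12.7]
contact_force: [-5.7, -0.2, 1.5]
gripper_width: 0.0004
gripper_force: 3.1
```

```bash
python3 mv.py; python3 -c "
from h import *
x=r.get_state();print(x['contact_force'],x['moment'],x['tcp_pos'])"
```

```text
boss [16 16] 0.98
h1 [15 15] 0.97
h2 [16 16] 0.96
pina [ 1 12] 0.58
corner [0 0] 1.0
[7.03116845 7.10556497]
[-6.53445983  0.63286542  2.15505818] [0.19915696 2.33723577 0.0928329 ] [0.53791308 0.19648356 0.02020368]
```

Call:
{"name": "jog_arm", "arguments": {"deltas": [[[-1,0.03,0.015,0.01,0],[-1,0,0,0,0],[-1,0,0,0,0]]]}}

```text
time_s: 34.1
tcp_pos: [0.5379, 0.1965, 0.0202]
eef_rot: [180.0, 0.1, 12.7]
contact_force: [-8.0, -0.3, 1.7]
gripper_width: 0.0004
gripper_force: 3.4
```

Call:
{"name": "jog_arm", "arguments": {"deltas": [[[-1,0.03,0.015,0.01,0],[-1,0,0,0,0],[-1,0,0,0,0]]]}}

```text
time_s: 34.48
tcp_pos: [0.538, 0.1965, 0.0202]
eef_rot: [180.0, 0.1, 12.7]
contact_force: [-7.7, -0.0, 1.5]
gripper_width: 0.0004
gripper_force: 3.7
```

Call:
{"name": "jog_arm", "arguments": {"deltas": [[[-1,0.03,0.015,0,0],[-1,0,0,0,0],[-1,0,0,0,0]]]}}

```text
time_s: 34.85
tcp_pos: [0.538, 0.1966, 0.0202]
eef_rot: [180.0, 0.2, 12.7]
contact_force: [-8.4, -0.1, 3.5]
gripper_width: 0.0003
gripper_force: 4.2
```

Call:
{"name": "jog_arm", "arguments": {"deltas": [[[-1,0.02,0.01,0,0],[-1,0,0,0,0],[-1,0,0,0,0]]]}}

```text
time_s: 35.22
tcp_pos: [0.538, 0.1965, 0.0202]
eef_rot: [180.0, 0.2, 12.7]
contact_force: [-8.9, 0.5, 4.7]
gripper_width: 0.0008
gripper_force: 4.6
```

```bash
python3 -c "
from h import *
F=[]
for i in range(4): r.capture('scene');x=r.get_state();F.append(np.r_[x['contact_force'],x['moment']])
print(np.mean(F,0).round(2),x['tcp_pos'],x['eef_rot'])"
```

```text
[-8.96  0.19  3.24  0.15  3.47  0.04] [0.53806978 0.19657666 0.02021714] [179.96121047   0.18468699  12.70410798]
```

Call:
{"name": "jog_arm", "arguments": {"deltas": [[[-1,-0.011,0.049,0.02,0],[-1,0,0,0,0],[-1,0,0,0,0]]]}}

```text
time_s: 35.8
tcp_pos: [0.538, 0.1967, 0.0202]
eef_rot: [179.9, 0.2, 12.7]
contact_force: [-7.7, -0.9, 1.9]
gripper_width: 0.0004
gripper_force: 3.9
```

```bash
cat > f.py <<'E'
from h import *
F=[]
for i in range(3): r.capture('scene');x=r.get_state();F.append(np.r_[x['contact_force'],x['moment']])
F=np.mean(F,0);c,s=np.cos(.2234),np.sin(.2234)
d=x['tcp_pos'][:2]-[.591,.2085]
print("fixture-frame force",(c*F[0]+s*F[1]).round(1),(-s*F[0]+c*F[1]).round(1),F.round(2),"tcp fix mm",((c*d[0]+s*d[1])*1e3).round(2),((-s*d[0]+c*d[1])*1e3).round(2),x['tcp_pos'][2],x['time_s'],x['eef_rot'])
E
python3 f.py
```

```text
fixture-frame force -8.2 1.4 [-8.27 -0.49  1.2  -0.32  2.91  0.03] tcp fix mm -54.24 0.34 0.020252725615858932 35.95 [179.94438871   0.19353692  12.69616385]
```

Lateral force is dropping. Another step the same way.

Call:
{"name": "jog_arm", "arguments": {"deltas": [[[-1,0.01,0.08,0.01,0],[-1,0,0,0,0],[-1,0,0,0,0]]]}}

```text
time_s: 36.33
tcp_pos: [0.538, 0.197, 0.0202]
eef_rot: [179.9, 0.2, 12.7]
contact_force: [-7.1, -3.3, 1.9]
gripper_width: 0.0006
gripper_force: 3.9
```

```bash
python3 f.py
```

```text
fixture-frame force -7.5 -1.1 [-7.07 -2.76  2.24 -1.15  2.63 -0.  ] tcp fix mm -54.3 0.53 0.020237193683824213 36.475 [179.90778209   0.23389796  12.68174519]
```

Call:
{"name": "jog_arm", "arguments": {"deltas": [[[-1,0.05,-0.02,0,0],[-1,0,0,0,0],[-1,0,0,0,0],[-1,0,0,0,0]]]}}

```text
time_s: 36.98
tcp_pos: [0.5381, 0.1969, 0.0202]
eef_rot: [179.9, 0.3, 12.7]
contact_force: [-9.3, -1.6, 3.0]
gripper_width: 0.0006
gripper_force: 4.8
```

```bash
python3 f.py
```

```text
fixture-frame force -9.5 0.6 [-9.39 -1.57  3.04 -0.65  3.46  0.01] tcp fix mm -54.25 0.4 0.02019552476846554 37.125 [179.91217393   0.26847766  12.68385245]
```

About 9.5 N square on the two pins, with almost no sideways force. I'm retreating, lifting and going round to the bracket's +y short edge.

Call:
{"name": "jog_arm", "arguments": {"deltas": [[[-1,-0.5,-0.11,0,0],[-1,-1.5,-0.34,0,0],[-1,0,0,2,0],[-1,0,0,1.5,0],[-1,1.5,4,0,0],[-1,1.7,4.4,0,0],[-1,1.4,4,0,0],[-1,0,0,0,0]]]}}

```text
time_s: 38.12
tcp_pos: [0.5673, 0.3208, 0.0561]
eef_rot: [-180.0, -0.1, 12.9]
contact_force: [-0.4, -1.5, -0.4]
gripper_width: 0.0005
gripper_force: 0.0
```

```bash
python3 f.py; python3 mv.py
```

```text
fixture-frame force 0.1 0.2 [ 0.06  0.27  0.29 -0.14  0.02  0.  ] tcp fix mm -0.34 111.79 0.05593076479998138 38.275 [1.79994700e+02 2.04904055e-02 1.27289065e+01]
boss [19 14] 0.73
h1 [17 16] 0.96
h2 [15 15] 0.83
pina [33 -7] 0.54
corner [ 0 -1] 0.96
[7.03116845 7.10556497]
```

Call:
{"name": "jog_arm", "arguments": {"deltas": [[[-1,0,0,-2,0],[-1,0,0,-1.2,0],[-1,0,0,-0.37,0],[-1,0.044,-0.195,0,0],[-1,0.044,-0.195,0,0],[-1,0.044,-0.195,0,0],[-1,0.022,-0.098,0,0],[-1,0,0,0,0]]]}}

```text
time_s: 39.33
tcp_pos: [0.568, 0.311, 0.0204]
eef_rot: [-180.0, -0.0, 12.7]
contact_force: [-0.6, -0.3, 0.1]
gripper_width: 0.0006
gripper_force: 0.0
```

Call:
{"name": "jog_arm", "arguments": {"deltas": [[[-1,0.022,-0.098,0,0],[-1,0.022,-0.098,0,0],[-1,0.022,-0.098,0,0],[-1,0.022,-0.098,0,0],[-1,0.022,-0.098,0,0],[-1,0,0,0,0]]]}}

```text
time_s: 40.08
tcp_pos: [0.569, 0.3061, 0.0203]
eef_rot: [180.0, 0.0, 12.7]
contact_force: [-0.7, -0.2, 0.0]
gripper_width: 0.0004
gripper_force: 0.0
```

Call:
{"name": "jog_arm", "arguments": {"deltas": [[[-1,0.022,-0.098,0,0],[-1,0.022,-0.098,0,0],[-1,0.022,-0.098,0,0],[-1,0.022,-0.098,0,0],[-1,0,0,0,0]]]}}

```text
time_s: 40.7
tcp_pos: [0.5699, 0.3022, 0.0203]
eef_rot: [180.0, 0.0, 12.7]
contact_force: [0.4, -0.6, 0.3]
gripper_width: 0.0003
gripper_force: 0.0
```

```bash
python3 f.py; python3 mv.py
```

```text
fixture-frame force 0.2 -0.4 [ 0.27 -0.32  0.09 -0.08 -0.01 -0.02] tcp fix mm 0.2 96.11 0.020279571046660436 40.85 [-1.79999823e+02 -3.67343712e-04  1.27320201e+01]
boss [18 14] 0.72
h1 [34 29] 0.74
h2 [15 16] 0.66
pina [-20 -32] 0.6
corner [ 0 -1] 0.96
[7.03116845 7.10556497]
```

Call:
{"name": "jog_arm", "arguments": {"deltas": [[[-1,0.022,-0.098,0,0],[-1,0.022,-0.098,0,0],[-1,0.022,-0.098,0,0],[-1,0.022,-0.098,0,0],[-1,0,0,0,0]]]}}

```text
time_s: 41.52
tcp_pos: [0.5708, 0.2984, 0.0203]
eef_rot: [-180.0, -0.0, 12.7]
contact_force: [0.0, 0.4, 0.4]
gripper_width: 0.0003
gripper_force: 0.4
```

Call:
{"name": "jog_arm", "arguments": {"deltas": [[[-1,0.022,-0.098,0,0],[-1,0.022,-0.098,0,0],[-1,0.022,-0.098,0,0],[-1,0.022,-0.098,0,0],[-1,0,0,0,0]]]}}

```text
time_s: 42.15
tcp_pos: [0.5717, 0.2943, 0.0203]
eef_rot: [180.0, -0.0, 12.7]
contact_force: [-0.1, 0.9, -0.1]
gripper_width: 0.0003
gripper_force: 0.5
```

Call:
{"name": "jog_arm", "arguments": {"deltas": [[[-1,0.022,-0.098,0,0],[-1,0.022,-0.098,0,0],[-1,0.022,-0.098,0,0],[-1,0,0,0,0]]]}}

```text
time_s: 42.65
tcp_pos: [0.5724, 0.2913, 0.0203]
eef_rot: [180.0, 0.0, 12.7]
contact_force: [0.4, 0.4, -0.5]
gripper_width: 0.0004
gripper_force: 0.5
```

Call:
{"name": "jog_arm", "arguments": {"deltas": [[[-1,0.011,-0.049,0,0],[-1,0.011,-0.049,0,0],[-1,0,0,0,0]]]}}

```text
time_s: 43.02
tcp_pos: [0.5726, 0.2905, 0.0203]
eef_rot: [180.0, -0.0, 12.7]
contact_force: [-0.9, 0.5, -0.0]
gripper_width: 0.0005
gripper_force: 0.7
```

Call:
{"name": "jog_arm", "arguments": {"deltas": [[[-1,0.011,-0.049,0,0],[-1,0.011,-0.049,0,0],[-1,0,0,0,0]]]}}

```text
time_s: 43.4
tcp_pos: [0.5728, 0.2894, 0.0203]
eef_rot: [180.0, -0.0, 12.7]
contact_force: [-0.1, 1.6, 0.4]
gripper_width: 0.0006
gripper_force: 0.7
```

Call:
{"name": "jog_arm", "arguments": {"deltas": [[[-1,0.011,-0.049,0,0],[-1,0.011,-0.049,0,0],[-1,0,0,0,0]]]}}

```text
time_s: 43.78
tcp_pos: [0.573, 0.2887, 0.0203]
eef_rot: [-180.0, -0.0, 12.7]
contact_force: [-0.8, 2.6, -0.6]
gripper_width: 0.0009
gripper_force: 1.4
```

Call:
{"name": "jog_arm", "arguments": {"deltas": [[[-1,0.007,-0.03,0,0],[-1,0,0,0,0]]]}}

```text
time_s: 44.02
tcp_pos: [0.573, 0.2887, 0.0203]
eef_rot: [-180.0, -0.0, 12.7]
contact_force: [-1.9, 3.8, 0.4]
gripper_width: 0.0004
gripper_force: 2.6
```

Call:
{"name": "jog_arm", "arguments": {"deltas": [[[-1,0.007,-0.03,0,0],[-1,0,0,0,0]]]}}

```text
time_s: 44.28
tcp_pos: [0.573, 0.2886, 0.0203]
eef_rot: [-180.0, -0.0, 12.7]
contact_force: [-2.8, 5.6, -0.0]
gripper_width: 0.0004
gripper_force: 3.1
```

```bash
python3 f.py
```

```text
fixture-frame force -1.0 6.2 [-2.37  5.8   0.36  2.03  0.99 -0.07] tcp fix mm 0.24 82.09 0.02031036342903 44.425 [-1.79956872e+02 -2.38446407e-02  1.27402414e+01]
```

Call:
{"name": "jog_arm", "arguments": {"deltas": [[[-1,0.007,-0.03,0,0],[-1,0,0,0,0],[-1,0,0,0,0]]]}}

```text
time_s: 44.8
tcp_pos: [0.5731, 0.2886, 0.0203]
eef_rot: [-179.9, -0.0, 12.7]
contact_force: [-3.2, 7.0, 0.1]
gripper_width: 0.0002
gripper_force: 3.7
```

Call:
{"name": "jog_arm", "arguments": {"deltas": [[[-1,0.007,-0.02,0,0],[-1,0,0,0,0],[-1,0,0,0,0]]]}}

```text
time_s: 45.18
tcp_pos: [0.5731, 0.2886, 0.0203]
eef_rot: [-179.9, -0.0, 12.7]
contact_force: [-3.9, 7.3, -0.9]
gripper_width: 0.0007
gripper_force: 4.1
```

```bash
python3 f.py
```

```text
fixture-frame force -2.2 8.0 [-3.89  7.34 -0.28  2.73  1.34 -0.05] tcp fix mm 0.25 82.05 0.02028856189778591 45.325 [-1.79926767e+02 -3.22528656e-02  1.27452396e+01]
```

The stop bears about 8 N. I'm retreating and going back to check that the long edge still bears on the pins, by a light touch at the earlier contact position (TCP fixture x -54.25 mm).

Call:
{"name": "jog_arm", "arguments": {"deltas": [[[-1,-0.1,0.4,0,0],[-1,-0.25,1.1,0,0],[-1,0,0,2,0],[-1,0,0,1.5,0],[-1,-1.5,-3.7,0,0],[-1,-1.7,-4,0,0],[-1,-1.5,-3.3,0,0],[-1,0,0,0,0]]]}}

```text
time_s: 46.32
tcp_pos: [0.5216, 0.1904, 0.0559]
eef_rot: [180.0, 0.0, 12.6]
contact_force: [-0.2, -0.1, 0.3]
gripper_width: 0.0005
gripper_force: 0.0
```

Call:
{"name": "jog_arm", "arguments": {"deltas": [[[-1,0,0,-2,0],[-1,0,0,-1.2,0],[-1,0,0,-0.3,0],[-1,0,0,0,0]]]}}

```text
time_s: 46.82
tcp_pos: [0.5229, 0.1927, 0.0202]
eef_rot: [180.0, 0.0, 12.8]
contact_force: [0.1, 0.6, -0.5]
gripper_width: 0.0001
gripper_force: 0.0
```

```bash
python3 f.py
```

```text
fixture-frame force 0.3 -0.1 [ 0.36 -0.04 -0.29 -0.07 -0.02  0.01] tcp fix mm -69.71 -0.28 0.0206999050045491 46.975 [-1.79986438e+02 -4.03820441e-02  1.27487574e+01]
```

Advance 14 mm, then in fine steps.

Call:
{"name": "jog_arm", "arguments": {"deltas": [[[-1,0.293,0.067,0,0],[-1,0.293,0.067,0,0],[-1,0.293,0.067,0,0],[-1,0.195,0.044,0,0],[-1,0.195,0.044,0,0],[-1,0.049,0.011,0,0],[-1,0,0,0,0]]]}}

```text
time_s: 47.85
tcp_pos: [0.5359, 0.1954, 0.0202]
eef_rot: [180.0, 0.0, 12.7]
contact_force: [0.1, 0.5, -0.7]
gripper_width: 0.0004
gripper_force: 0.0
```

```bash
python3 f.py
```

```text
fixture-frame force 0.3 0.3 [ 0.23  0.38 -0.49 -0.06 -0.01 -0.  ] tcp fix mm -56.67 -0.55 0.020252236598129154 48.0 [1.79999356e+02 2.76584108e-03 1.27311478e+01]
```

Call:
{"name": "jog_arm", "arguments": {"deltas": [[[-1,0.049,0.011,0,0],[-1,0,0,0,0],[-1,0,0,0,0]]]}}

```text
time_s: 48.38
tcp_pos: [0.5364, 0.1956, 0.0203]
eef_rot: [-180.0, -0.0, 12.7]
contact_force: [-0.2, 0.0, -1.0]
gripper_width: 0.0004
gripper_force: 0.0
```

Call:
{"name": "jog_arm", "arguments": {"deltas": [[[-1,0.029,0.007,0,0],[-1,0,0,0,0],[-1,0,0,0,0]]]}}

```text
time_s: 48.75
tcp_pos: [0.5367, 0.1956, 0.0202]
eef_rot: [180.0, 0.0, 12.7]
contact_force: [-0.4, -0.1, 0.8]
gripper_width: 0.0004
gripper_force: 0.0
```

```bash
python3 f.py
```

```text
fixture-frame force -0.1 -0.6 [ 0.02 -0.56 -0.48 -0.06 -0.02 -0.02] tcp fix mm -55.81 -0.54 0.02025720527073976 48.9 [1.79999841e+02 1.05055564e-03 1.27308567e+01]
```

Call:
{"name": "jog_arm", "arguments": {"deltas": [[[-1,0.049,0.011,0,0],[-1,0,0,0,0],[-1,0.029,0.007,0,0],[-1,0,0,0,0]]]}}

```text
time_s: 49.4
tcp_pos: [0.5375, 0.1958, 0.0203]
eef_rot: [-180.0, 0.0, 12.7]
contact_force: [-0.2, 0.0, 0.2]
gripper_width: 0.0006
gripper_force: 0.0
```

Call:
{"name": "jog_arm", "arguments": {"deltas": [[[-1,0.029,0.007,0,0],[-1,0,0,0,0]]]}}

```text
time_s: 49.65
tcp_pos: [0.5378, 0.1959, 0.0203]
eef_rot: [180.0, 0.0, 12.7]
contact_force: [-0.4, -0.3, 0.3]
gripper_width: 0.0002
gripper_force: 0.1
```

Call:
{"name": "jog_arm", "arguments": {"deltas": [[[-1,0.029,0.007,0,0],[-1,0,0,0,0]]]}}

```text
time_s: 49.9
tcp_pos: [0.5378, 0.1958, 0.0202]
eef_rot: [180.0, 0.0, 12.7]
contact_force: [-1.9, -0.3, 0.9]
gripper_width: 0.0003
gripper_force: 0.8
```

```bash
python3 f.py
```

```text
fixture-frame force -2.0 0.2 [-2.01 -0.29  1.3  -0.02  0.66 -0.02] tcp fix mm -54.64 -0.59 0.020215248676228228 50.05 [1.79994634e+02 2.29916561e-02 1.27265100e+01]
```

Contact came at the same place as when it was seated, so it is on the pins. One light press, then I back off straight.

Call:
{"name": "jog_arm", "arguments": {"deltas": [[[-1,0.029,0.007,0,0],[-1,0,0,0,0],[-1,-0.05,-0.011,0,0],[-1,-0.2,-0.045,0,0],[-1,-0.8,-0.18,0,0],[-1,-0.8,-0.18,0,0],[-1,0,0,2,0],[-1,0,0,4,0]]]}}

```text
time_s: 51.05
tcp_pos: [0.5183, 0.191, 0.0795]
eef_rot: [179.9, 0.2, 12.7]
contact_force: [0.2, 2.2, 0.1]
gripper_width: 0.0003
gripper_force: 0.0
```

Call:
{"name": "jog_arm", "arguments": {"deltas": [[[-1,0,0,4,0],[-1,-1,-4,2,0],[-1,-1,-5,0,0],[-1,-1,-5,0,0],[-1,-1,-5,0,0],[-1,0,-5,0,0],[-1,0,0,0,0]]]}}

```text
time_s: 51.92
tcp_pos: [0.4788, -0.0507, 0.1403]
eef_rot: [180.0, -0.0, 12.5]
contact_force: [-1.1, -0.5, 0.1]
gripper_width: 0.0004
gripper_force: 0.0
```

```bash
python3 - <<'E'
from h import *
t=r.capture("top");s=r.capture("scene");cv2.imwrite("pics/tE.png",t);cv2.imwrite("pics/sE.png",s)
# bright bracket top face in the top view -> min-area rect on plane z=.030; residual vs seated pose
F=(.591,.2085,.2234);c,sn=np.cos(F[2]),np.sin(F[2])
for n,i in(("top",t),("scene",s)):
    g=cv2.cvtColor(i,cv2.COLOR_BGR2GRAY);m=np.zeros_like(g)
    w=lambda x,y,z:proj(n,[F[0]+c*x-sn*y,F[1]+sn*x+c*y,z])
    poly=np.int32([w(x,y,.03) for x,y in((-.06,-.09),(.06,-.09),(.06,.09),(-.06,.09))]);cv2.fillPoly(m,[poly],255)
    b=((g>95)&(m>0)).astype(np.uint8);k,l,st,_=cv2.connectedComponentsWithStats(b);j=1+np.argmax(st[1:,4])
    cn=max(cv2.findContours((l==j).astype(np.uint8),0,1)[0],key=len)[:,0]
    P=np.array([at(n,q,.03)[:2] for q in cn.astype(float)])*1e3
    print(n,st[j],[np.round(v,3) for v in cv2.minAreaRect(P.astype(np.float32))])
E
python3 f.py
```

```text
top [ 204  232   60   45 1295] [array([608.637, 210.956]), array([ 91.437, 157.128]), np.float64(26.445)]
scene [ 377  198   81   57 1694] [array([589.466, 214.627]), array([117.553, 170.381]), np.float64(12.565)]
fixture-frame force -0.2 -0.2 [-0.15 -0.28 -0.17 -0.06 -0.04  0.03] tcp fix mm -164.98 -224.84 0.14030302530024247 52.175 [-1.79996052e+02 -1.62657209e-02  1.27968553e+01]
```

Run:
```python
from h import *
for n,f in(("top","tE"),("scene","sE")):
    g=cv2.cvtColor(cv2.imread(f"pics/{f}.png"),cv2.COLOR_BGR2GRAY)
    F=(.591,.2085,.2234);c,s=np.cos(F[2]),np.sin(F[2])
    # rectify plane z=.030 into fixture frame, 0.5 mm/px
    X,Y=np.meshgrid(np.arange(-.07,.0701,.002),np.arange(-.1,.1001,.002))
    uv=np.array([[proj(n,[F[0]+c*x-s*y,F[1]+s*x+c*y,.03]) for x,y in zip(a,b)] for a,b in zip(X,Y)],np.float32)
    q=cv2.remap(g,uv[...,0],uv[...,1],1).astype(int)
    print(n);
    xs=np.arange(-70,71,2);ys=np.arange(-100,101,2)
    for y in(-50,-20,0,20,50):
        row=q[np.abs(ys-y).argmin()];d=np.diff(row);print(" y",y,"-x edge",xs[:30][d[:30].argmax()]+1,"+x edge",xs[45:][d[45:].argmin()]+1)
    for x in(-30,-24,30):
        col=q[:,np.abs(xs-x).argmin()];d=np.diff(col);print(" x",x,"-y edge",ys[:40][d[:40].argmax()]+1,"+y edge",ys[70:][d[70:].argmin()]+1)
```

```text
Traceback (most recent call last):
  File "h.py", line 12, in proj
    c=r.camera_info(name);V=np.array(c["view"]);p=V[:3,:3]@np.array(P)+V[:3,3]
ValueError: time passes only in moves, steps and waits
```

Run:
```python
import h;from h import *
I={n:r.camera_info(n) for n in("top","scene")}
class Q: camera_info=staticmethod(lambda n:I[n])
h.r=Q
for n,f in(("top","tE"),("scene","sE")):
    g=cv2.cvtColor(cv2.imread(f"pics/{f}.png"),cv2.COLOR_BGR2GRAY)
    F=(.591,.2085,.2234);c,s=np.cos(F[2]),np.sin(F[2])
    xs=np.arange(-70,71,2);ys=np.arange(-100,101,2)
    uv=np.array([[proj(n,[F[0]+(c*x-s*y)/1e3,F[1]+(s*x+c*y)/1e3,.03]) for x in xs] for y in ys],np.float32)
    q=cv2.remap(g,uv[...,0],uv[...,1],1).astype(int)
    print(n)
    for y in(-50,-20,0,20,50):
        d=np.diff(q[np.abs(ys-y).argmin()]);print(" y",y,"-x edge",xs[:30][d[:30].argmax()]+1,"+x edge",xs[45:][d[45:].argmin()]+1)
    for x in(-30,-24,30):
        d=np.diff(q[:,np.abs(xs-x).argmin()]);print(" x",x,"-y edge",ys[:40][d[:40].argmax()]+1,"+y edge",ys[70:][d[70:].argmin()]+1)
```

```text
top
 y -50 -x edge -15 +x edge 45
 y -20 -x edge -17 +x edge 43
 y 0 -x edge -15 +x edge 43
 y 20 -x edge -19 +x edge 43
 y 50 -x edge -43 +x edge 43
 x -30 -y edge -67 +y edge 67
 x -24 -y edge -67 +y edge 67
 x 30 -y edge -67 +y edge 67
scene
 y -50 -x edge -15 +x edge 41
 y -20 -x edge -17 +x edge 41
 y 0 -x edge -43 +x edge 41
 y 20 -x edge -37 +x edge 39
 y 50 -x edge -43 +x edge 47
 x -30 -y edge -71 +y edge 67
 x -24 -y edge -79 +y edge 67
 x 30 -y edge -65 +y edge 67
```

The edges read x ≈ ±42–43 and y ≈ ±65–67 in the fixture frame, square, so the bracket is seated. Handing in.

```bash
python3 -c "
from plant import r
print(r.close_job())"
```

```text
the job is handed in; nothing more can be done
None
```

I handed the job in at about 52 s; the hand-in gave no verdict, but by touch and camera the bracket lies flat and square on both pins and the stop, after about 9.5 N on the pins and 8 N on the stop, and the only mishap was a slipped first grasp that moved it about 8 mm on the bench.

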